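# One stroke of the specimen feeder

### The job

Take the upright handle of the specimen feeder's flywheel (the larger wheel, on the machine with the channel) and turn the wheel clockwise, seen from above, through exactly one full revolution, so that the pusher goes out and back once, the steel specimen ends on the viewing pad at the end of the channel, and the handle is back at the pointer where it started. Do not run on into a second stroke, do not touch the specimen yourself, leave the smaller handwheel of the screw press unturned, and let go at the end.

Things in the scene. Friction and masses are not known exactly. Their poses are not given: they have to be found in the camera images.
- feeder: Fixed feeder: base 280 x 150 mm, 125 mm housing, flat steel flywheel 140 mm across, top 80 mm up (hub nut 88). Origin: on the wheel axis at table height; +x along the channel (from robot, +-40 deg), z up. Channel: 31 mm wide, floor 20, walls 36 mm high; black viewing pad at x = 155 mm, then a stop. Park pointer: post 84 mm high at x = -83 mm, outside the rim.
- flywheel (a joint): Wheel angle, rad, grows clockwise from above. Upright handle, 24 mm across, 80 to 130 mm above the table, 52 mm off axis, spins freely on its pin: at feeder x = -52 mm at 0 (start, stop below), at +y at pi/2, +x at pi. Turns to 7.48. Needs 2 to 5 N at the handle; stays where left. A crank sends the steel pusher 50 mm out in the first half turn, back in the second.
- specimen: Loose plain steel cylinder, 25 mm across, 22 mm tall, standing in the feeder's channel before the pusher, 102 to 108 mm from the wheel axis. Origin: centre of its underside, z along its axis. One stroke slides it to about 148 to 155 mm.
- press_wheel (a joint): Angle (rad, 0 at start) of the handwheel of the bystander, a small screw press without a channel: 110 mm square base, flat steel wheel 84 mm across, top 84 mm up, with a thin upright handle 14 mm across reaching 112 mm. Feeder and press stand left and right of the middle, either way round.

How it is judged:
On the way:
1. the flywheel passes half a turn and the pusher has moved the specimen onto the viewing pad (value of joint flywheel between 3 and 4.5 rad and x of specimen in the frame of feeder above 0.138 m).
At the end, for the whole second after the job is handed in: The flywheel has made one clockwise revolution and rests with its handle back at the pointer (within 15 degrees); the specimen stands upright and still on the viewing pad (138 to 175 mm from the wheel axis, within 12 mm of the channel centre line); the press wheel is within 0.2 rad of its start (value of joint flywheel between 6.023 and 6.543 rad and velocity of joint flywheel between -0.1 and 0.1 rad/s and x of specimen in the frame of feeder between 0.138 and 0.175 m and y of specimen in the frame of feeder between -0.012 and 0.012 m and angle between specimen's own z axis and vertical below 0.2 rad and linear speed of specimen below 0.02 m/s and value of joint press_wheel between -0.2 and 0.2 rad); the robot touches nothing.
It fails at once if the flywheel runs on into a second stroke (more than 28 degrees past one revolution) (value of joint flywheel above 6.783 rad).
It fails at once if the robot touches the specimen (contact force between any of the fingers, the arm and specimen above 0.5 N).
It fails at once if the screw press's wheel is turned (value of joint press_wheel above 0.2 rad or value of joint press_wheel below -0.2 rad).
It also fails if it takes over 48 s, if anything falls off the work surface, if the arm or the gripper's body presses on something with over 40 N, if the wrist force passes 120 N, or if a joint passes its speed limit or range.

### The arm

A 7-joint arm with a two-finger parallel gripper is mounted at the origin on the work surface. World frame = base frame: x ahead of the robot, y to its left, z up, the work surface at z = 0. Lengths are in m, angles in rad, forces in N, time in s.
With the tool pointing down it reaches from about 0.35 to 0.9 m from the base axis. Payload 8.1 kg.
Tool frame: the origin (TCP) lies midway between the tips of the shut fingers; the grasp point (between the pads) lies arm.grip_point_offset behind it (arm.grip_point_offset is the distance from the TCP to the grasp point, in m); y points along the fingers, z is the direction in which the jaws open and shut, and the axes are right-handed (so a half turn about y gives the same grasp; the last joint's range is limited). The gripper opens to 92 mm and grips with 3 to 60 N. Pads are 19 mm wide; open, the fingers measure 130 mm over their backs; the gripper's body (75 mm by 190 mm) begins 47 mm behind the grasp point.
Start: joints at [1.1, 0.434, 0.025, 1.573, -0.012, 1.134, -0.075], TCP at [0.225, -0.583, 0.227] pointing down, gripper open.
Joint ranges: [-2.62, 2.62], [-0.44, 2.09], [-1.27, 1.32], [0.08, 2.57], [-1.32, 4.46], [0.12, 2], [-2.74, 2.74]. Speed limits (rad/s): [2.22, 2.22, 3.01, 3.01, 3.14, 3.14, 3.14].

### API

Orientations are given as a rotation vector (axis times angle).
In Python, from cell import arm, get_image, camera_info gives the robot as it stands.
- The arm moves only by the tool carry_out, never from a script. Its argument "steps" is one flat list of numbers, 5 for each row, row after row: the opening, from 0 (shut) to 1 (fully open), then the shift along the world's x, y, z in units of 0.1 m (1.0 is 0.1 m), then the turn about the world's z in units of 45 degrees (1.0 is 45 degrees). In form: [hand, dx, dy, dz, spin, hand, dx, dy, dz, spin, ...]. A call has 1 to 12 rows; each row is the pose to reach, as a shift and turn from the pose commanded when the call began; what a row does not reach only later rows make up. A row lasts 1/10 s, in which the tool goes at most 50 mm and 8.59 degrees, less where a joint would pass 70% of its speed; a pose out of reach is approached as far as the arm can. A call with a number of a shift or a turn outside -1 to 1 is refused whole. A call with a gripper value outside its range is refused whole. The fingers move at their own pace and stop on an object; "grip_force" is the grip in N (left out, the last holds). Time passes only in rows, so rows that repeat a pose let the fingers close. It gives the time, the measured TCP pose, the force and the opening at its end, in the units of the state.
- arm.observe(): the state, without advancing time (a new reading comes with each control period).
- get_image(name): name is "side" or "top" or "wrist"; returns (picture, depth): 384x512x3 uint8, red, green, blue; 384x512 float32, m along the optical axis (not along the pixel's ray), 0 where there is no reading.
- camera_info(name): a dict with "fovy" (degrees; the focal length in pixels is half the picture's height over the tangent of half this angle, whatever the lens; pixels are square), "cx", "cy" (the principal point, pixels), "dist_coeffs" ([k1, k2, p1, p2, k3] as OpenCV has them; the pictures are not rectified), "R" (3x3) and "t" (3): a world point X has camera coordinates R X + t; the wrist camera has in their place "tool_from_camera" (4x4, takes a point from camera to tool coordinates, whose origin is the TCP and whose axes are the tool frame's). Camera axes: x right, y down, z forward; pixel columns grow to the right and rows downward; lengths in m; the calibration is good to about 2 mm. A picture is of the moment at which its call begins: read the wrist's pose just before it. camera_info takes no time and is no camera call.
- arm.sign_off(): hands the job in, once; it reports no verdict.
The state is a dict: "clock": time; "joints": joint angles; "dq": joint speeds; "joint_efforts": joint torques, N m; "position": TCP position; "ee_rot": TCP orientation; "force": force on the tool from outside, world axes, zero at the start; "ft_torque": the same for the moment, N m; "width": opening from 0.0 (shut) to 1.0 (fully open).
Only numpy, scipy, OpenCV 4.12 (cv2) and the standard library are available. Lean on these libraries where they do the work, as an engineer would, in place of code of your own. Each camera call takes 0.05 s, during which the arm holds its last target. There are 200 camera calls.

## Working session

There is one attempt and no reset: what is moved stays moved. The work goes in short steps, Python scripts to look and compute and a tool call to move; the robot and the scene stay as the last step left them, time stands still between calls to the robot, and variables do not carry over. Pictures are saved under pics/ and viewed, about 8 in all and at most 12, crops included, and the job is handed in when it is done.

Besides the shell and the picture viewer there is one more tool, called after "Request:" in YAML: its name, and indented under it one key for each argument. carry_out: Moves the arm, as the interface text tells. Shifts and turns lie within -1 to 1; 1 stands for 0.1 m of shift or 45 degrees of turn. Its arguments: {"type":"object","properties":{"steps":{"type":"array","items":{"type":"number"}},"grip_force":{"type":"number"}},"required":["steps"]}

```bash
mkdir -p pics; ls; cat > h.py <<'E'
import numpy as np, cv2
from cell import arm, get_image, camera_info
def KD(n):
    c=camera_info(n); f=192/np.tan(np.radians(c["fovy"])/2)
    return np.array([[f,0,c["cx"]],[0,f,c["cy"]],[0,0,1.]]), np.array(c["dist_coeffs"],float), c
def cloud(n,depth):
    K,D,c=KD(n); v,u=np.mgrid[0:384,0:512]
    p=cv2.undistortPoints(np.stack([u,v],-1).reshape(-1,1,2).astype(np.float64),K,D).reshape(384,512,2)
    P=np.dstack([p*depth[...,None],depth])
    return (P-np.array(c["t"]))@np.array(c["R"])
E
python3 - <<'E'
from h import *
s=arm.observe(); print({k:np.round(v,3).tolist() for k,v in s.items()}); print(arm.grip_point_offset)
ims=[]
for n in("top","side"):
    im,d=get_image(n); np.savez(n,im=im,d=d); ims.append(im)
    c=camera_info(n);print(n,-np.array(c["R"]).T@np.array(c["t"]),np.array(c["R"])[2],(d>0).mean())
    cv2.imwrite(f"pics/{n}0.png",cv2.resize(im[...,::-1],(768,576)))
E
```

```text
pics
{'clock': 0.0, 'joints': [1.1, 0.435, 0.025, 1.574, -0.012, 1.134, -0.075], 'dq': [-0.001, -0.001, 0.0, -0.0, -0.001, -0.001, -0.001], 'joint_efforts': [0.0, -66.785, 0.985, -31.446, -0.061, 0.043, 0.0], 'position': [0.224, -0.583, 0.226], 'ee_rot': [-0.376, 2.022, -2.019], 'force': [-0.057, -0.398, 0.04], 'ft_torque': [-0.052, 0.011, -0.03], 'width': 1.003}
0.0188
top [0.50725255 0.00494254 0.71791834] [ 0.12028495 -0.01565044 -0.99261604] 0.9959564208984375
side [0.34103912 0.46506909 0.42693807] [ 0.36626904 -0.73061206 -0.57624041] 0.9960225423177084
```

View pics/top0.png

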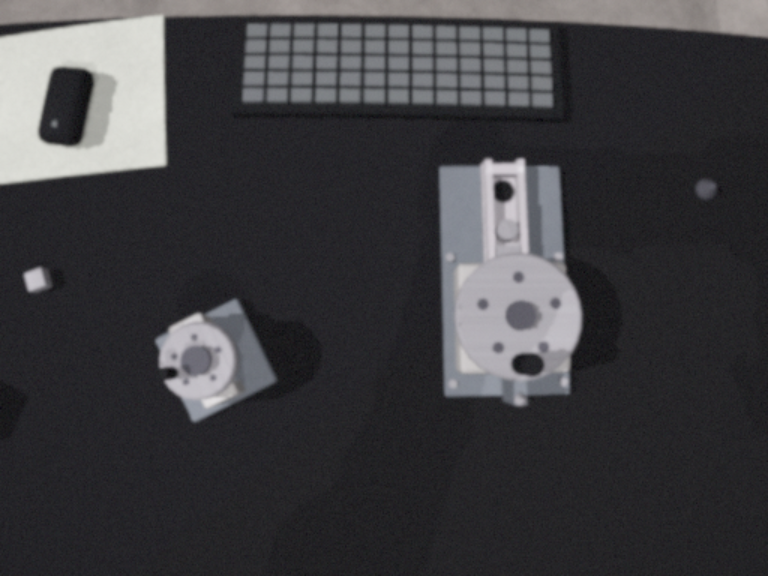

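View pics/side0.png

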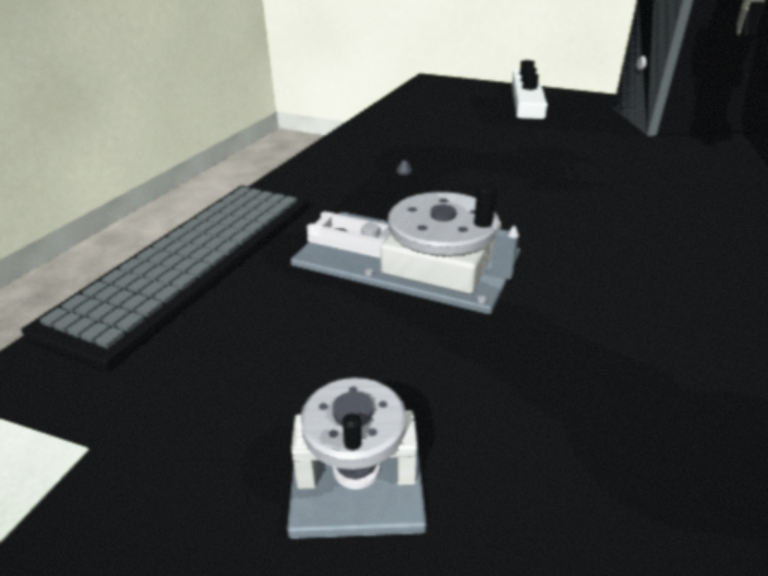

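The top view (768x576) shows the feeder on the right: flywheel centre about (519,316), handle (528,364), pointer (515,398), channel going up to its pad at (503,190). The press is on the left at (198,360). The side view agrees. Next I measure these with depth and colour.

```bash
cat > m.py <<'E'
from h import *
def measure(im,d):
    P=cloud("top",d); hsv=cv2.cvtColor(im,cv2.COLOR_RGB2HSV); v,u=np.mgrid[0:384,0:512]
    roi=(u>285)&(u<400)&(v>100)&(v<280)
    out={}
    m=roi&(abs(P[...,2]-.08)<.006)&(v>165)&(v<256)
    q=P[m]; 
    c=cv2.minEnclosingCircle(q[:,:2].astype(np.float32)); out["wheel"]=(np.array(c[0]),c[1],np.median(q[:,2]))
    m=roi&(P[...,2]>.118)&(P[...,2]<.14); q=P[m]; out["handle"]=(q.mean(0),np.ptp(q,0),len(q))
    return P,out
E
python3 - <<'E'
from m import *
z=np.load("top.npz"); im,d=z["im"],z["d"]
P,o=measure(im,d)
for k,v in o.items(): print(k,v)
c=o["wheel"][0]
for uv in((346,210),(343,265),(335,127),(338,153),(324,108),(349,108),(298,113),(372,113),(380,260),(298,262)): print(uv,P[uv[1],uv[0]].round(4))
# channel walls: z ~ .036
v,u=np.mgrid[0:384,0:512]
m=(u>305)&(u<365)&(v>100)&(v<165)&(abs(P[...,2]-.036)<.005)
for r in range(112,160,8):
    q=P[r][m[r]]; 
    if len(q): print(r,q[:,0].mean().round(4),np.sort(q[:,1]).round(4)[[0,-1]],len(q))
h=o["handle"][0]-np.r_[c,0]; print(h,np.hypot(*h[:2]),np.degrees(np.arctan2(-h[1],-h[0])))
E
```

```text
wheel (array([ 0.54837894, -0.15089853]), 0.07147866487503052, np.float64(0.07964487781440241))
handle (array([ 0.49758001, -0.14962466,  0.12839617]), array([0.02228107, 0.02290722, 0.01574251]), 200)
(346, 210) [ 0.5489 -0.1477  0.0893]
(343, 265) [ 0.4607 -0.1462  0.0709]
(335, 127) [ 0.7048 -0.1477  0.0187]
(338, 153) [ 0.6517 -0.1471  0.0413]
(324, 108) [ 0.7357 -0.1254  0.033 ]
(349, 108) [ 7.479e-01 -1.795e-01 -1.000e-04]
(298, 113) [ 0.7322 -0.0809  0.0115]
(372, 113) [ 0.7354 -0.22    0.0116]
(380, 260) [ 0.4644 -0.2306  0.0015]
(298, 262) [ 0.4617 -0.0798  0.0124]
112 0.7278 [-0.1685 -0.1248] 25
120 0.7131 [-0.1698 -0.1244] 10
128 0.6983 [-0.1688 -0.1243] 9
136 0.6837 [-0.1707 -0.1242] 10
144 0.6692 [-0.1721 -0.124 ] 11
152 0.6545 [-0.1716 -0.1254] 13
[-0.05079893  0.00127388  0.12839617] 0.05081490164054049 -1.4364948332907765
```

```bash
python3 - <<'E'
from scipy.spatial.transform import Rotation as R
print(R.from_rotvec([-0.376, 2.022, -2.019]).as_matrix().round(3))
E
```

```text
[[-0.933 -0.     0.36 ]
 [-0.36   0.001 -0.933]
 [-0.    -1.    -0.001]]
```

Request:
carry_out:
  steps: [1, 0.5, 0.4, 0, 0, 1, 0.7, 1, 0, 0, 1, 0.7, 1, 0, 0]

```text
clock: 0.4
position: [0.2974, -0.4791, 0.2261]
ee_rot: [-0.379, 2.02, -2.015]
force: [0.1, -0.1, -0.7]
width: 1.001
```

Request:
carry_out:
  steps: [1, 0.35, 0.45, 0, 0, 1, 0.65, 1, 0, 0, 1, 0.65, 1, 0, 0]

```text
clock: 0.7
position: [0.3625, -0.3783, 0.2265]
ee_rot: [-0.38, 2.019, -2.015]
force: [0.2, -0.3, 0.7]
width: 1.003
```

Request:
carry_out:
  steps: [1, 0.35, 0.45, 0, 0, 1, 0.65, 1, 0, 0, 1, 0.65, 1, 0, 0]

```text
clock: 1.0
position: [0.4271, -0.2782, 0.2266]
ee_rot: [-0.38, 2.019, -2.015]
force: [-0.7, 0.2, 0.4]
width: 0.999
```

Request:
carry_out:
  steps: [1, 0.35, 0.45, 0, 0, 1, 0.65, 1, 0, 0, 1, 0.65, 1, 0, 0, 1, 0.65, 1, 0, 0]

```text
clock: 1.4
position: [0.4912, -0.1792, 0.2265]
ee_rot: [-0.381, 2.018, -2.015]
force: [0.6, 0.1, 0.7]
width: 1.004
```

Request:
carry_out:
  steps: [1, 0.06, 0.3, 0, 0, 1, 0.06, 0.3, 0, 0, 1, 0.06, 0.3, 0, 0]

```text
clock: 1.7
position: [0.4952, -0.1537, 0.2266]
ee_rot: [-0.377, 2.021, -2.021]
force: [-0.8, -1.2, 0.2]
width: 0.997
```

```bash
python3 - <<'E'
from h import *
from scipy.spatial.transform import Rotation as R
s=arm.observe(); im,d=get_image("wrist"); K,D,c=KD("wrist")
T=np.array(c["tool_from_camera"]); v,u=np.mgrid[0:384,0:512]
p=cv2.undistortPoints(np.stack([u,v],-1).reshape(-1,1,2).astype(float),K,D).reshape(384,512,2)
P=np.dstack([p*d[...,None],d]); P=P@T[:3,:3].T+T[:3,3]
W=P@R.from_rotvec(s["ee_rot"]).as_matrix().T+s["position"]
print(s["position"])
m=(W[...,2]>.118)&(W[...,2]<.14)&(d>0)&(np.hypot(W[...,0]-.4976,W[...,1]+.15)<.03)
q=W[m]; print(len(q),q.mean(0) if len(q) else 0,np.median(q,0),np.ptp(q,0))
m2=(abs(W[...,2]-.08)<.006)&(d>0); q=W[m2]; print(cv2.minEnclosingCircle(q[:,:2].astype(np.float32)))
cv2.imwrite("pics/w1.png",im[...,::-1])
E
```

```text
[ 0.4952461  -0.15372133  0.2265594 ]
743 [ 0.50100274 -0.15102632  0.12911909] [ 0.50122164 -0.15095669  0.12984402] [0.02399922 0.02352446 0.01420951]
((0.5385167598724365, -0.1514749825000763), 0.08245863020420074)
```

View pics/w1.png

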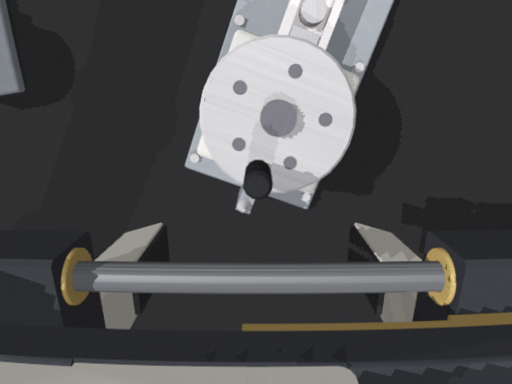

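The wrist view puts the handle at (258,180) beside the pointer, and the jaws are clear of it. The wrist and top fixes agree within about 3 mm. I go down and check the settled pose.

Request:
carry_out:
  steps: [1, 0, 0, -0.3, 0, 1, 0, 0, -0.6, 0, 1, 0, 0, -0.6, 0, 1, 0, 0, -0.6, 0]

```text
clock: 2.15
position: [0.4953, -0.1543, 0.167]
ee_rot: [-0.376, 2.022, -2.022]
force: [0.6, 0.1, 0.9]
width: 1.0
```

Request:
carry_out:
  steps: [1, 0.04, 0.04, -0.2, 0, 1, 0.04, 0.04, -0.45, 0, 1, 0.04, 0.04, -0.67, 0, 1, 0.04, 0.04, -0.67, 0, 1, 0.04, 0.04, -0.67, 0]

```text
clock: 2.65
position: [0.5005, -0.1497, 0.1012]
ee_rot: [-0.374, 2.02, -2.021]
force: [0.0, -0.6, 0.2]
width: 1.002
```

Request:
carry_out:
  steps: [0, 0, 0, 0, 0, 0, 0, 0, 0, 0, 0, 0, 0, 0, 0, 0, 0, 0, 0, 0, 0, 0, 0, 0, 0, 0, 0, 0, 0, 0, 0, 0, 0, 0, 0, 0, 0, 0, 0, 0]
  grip_force: 20

```text
clock: 3.45
position: [0.4997, -0.1492, 0.0997]
ee_rot: [-0.376, 2.021, -2.021]
force: [-0.0, 1.0, 0.4]
width: 0.347
```

Request:
carry_out:
  steps: [0, 0, 0, 0, 0, 0, 0, 0, 0, 0, 0, 0, 0, 0, 0, 0, 0, 0, 0, 0]

```text
clock: 3.85
position: [0.4999, -0.1495, 0.0997]
ee_rot: [-0.375, 2.02, -2.021]
force: [2.2, -1.7, -2.1]
width: 0.255
```

Request:
carry_out:
  steps: [0, 0.002, 0.045, 0, 0, 0, 0.008, 0.09, 0, 0, 0, 0.018, 0.135, 0, 0, 0, 0.031, 0.178, 0, 0, 0, 0.049, 0.22, 0, 0, 0, 0.07, 0.26, 0, 0, 0, 0.094, 0.298, 0, 0, 0, 0.122, 0.334, 0, 0, 0, 0.152, 0.368, 0, 0, 0, 0.186, 0.398, 0, 0, 0, 0.222, 0.426, 0, 0, 0, 0.26, 0.45, 0, 0]

```text
clock: 5.05
position: [0.5256, -0.1052, 0.0997]
ee_rot: [-0.376, 2.02, -2.023]
force: [1.8, -8.4, -0.7]
width: 0.256
```

Request:
carry_out:
  steps: [0, 0.04, 0.015, 0, 0, 0, 0.082, 0.03, 0, 0, 0, 0.125, 0.042, 0, 0, 0, 0.17, 0.052, 0, 0, 0, 0.215, 0.058, 0, 0, 0, 0.26, 0.06, 0, 0, 0, 0.305, 0.058, 0, 0, 0, 0.35, 0.052, 0, 0, 0, 0.395, 0.042, 0, 0, 0, 0.438, 0.029, 0, 0, 0, 0.48, 0.011, 0, 0, 0, 0.52, -0.01, 0, 0]

```text
clock: 6.25
position: [0.5773, -0.1047, 0.0997]
ee_rot: [-0.378, 2.022, -2.02]
force: [-4.9, -3.1, 4.6]
width: 0.255
```

Request:
carry_out:
  steps: [0, 0.038, -0.024, 0, 0, 0, 0.074, -0.052, 0, 0, 0, 0.108, -0.082, 0, 0, 0, 0.138, -0.116, 0, 0, 0, 0.166, -0.152, 0, 0, 0, 0.19, -0.19, 0, 0, 0, 0.211, -0.23, 0, 0, 0, 0.229, -0.272, 0, 0, 0, 0.242, -0.315, 0, 0, 0, 0.252, -0.36, 0, 0, 0, 0.258, -0.405, 0, 0, 0, 0.26, -0.45, 0, 0]

```text
clock: 7.45
position: [0.604, -0.1498, 0.0997]
ee_rot: [-0.376, 2.021, -2.019]
force: [-2.5, 3.1, 3.2]
width: 0.255
```

Request:
carry_out:
  steps: [0, -0.002, -0.045, 0, 0, 0, -0.008, -0.09, 0, 0, 0, -0.018, -0.135, 0, 0, 0, -0.031, -0.178, 0, 0, 0, -0.049, -0.22, 0, 0, 0, -0.07, -0.26, 0, 0, 0, -0.094, -0.298, 0, 0, 0, -0.122, -0.334, 0, 0, 0, -0.152, -0.368, 0, 0, 0, -0.186, -0.398, 0, 0, 0, -0.222, -0.426, 0, 0, 0, -0.26, -0.45, 0, 0]

```text
clock: 8.65
position: [0.5775, -0.1956, 0.0998]
ee_rot: [-0.375, 2.02, -2.021]
force: [2.6, 1.4, -0.2]
width: 0.258
```

```bash
python3 - <<'E'
from m import *
im,d=get_image("top"); P=cloud("top",d)
v,u=np.mgrid[0:384,0:512]
m=(abs(P[...,2]-.042)<.004)&(abs(P[...,1]+.148)<.012)&(P[...,0]>.62)&(P[...,0]<.735)
q=P[m]; print(len(q),q.mean(0),np.ptp(q,0))
cv2.imwrite("pics/t2.png",cv2.resize(im[60:300,250:430,::-1],None,fx=2.5,fy=2.5))
E
```

```text
261 [ 0.6734782  -0.14766616  0.04026404] [0.10661403 0.02341356 0.0071248 ]
```

View pics/t2.png

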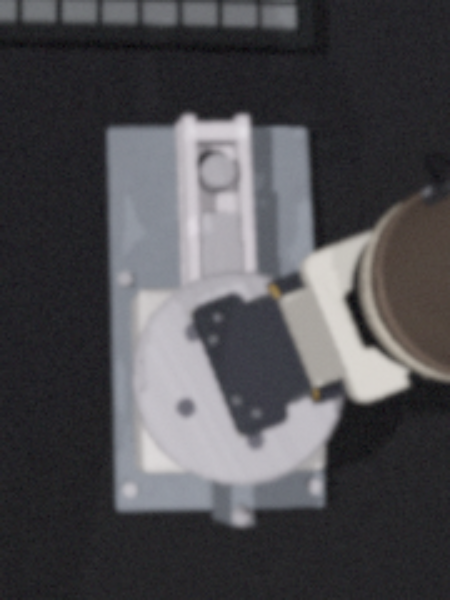

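The specimen is at crop (218,170), on the black pad, and the pusher is on its way back. I continue the turn.

Request:
carry_out:
  steps: [0, -0.04, -0.021, 0, 0, 0, -0.082, -0.039, 0, 0, 0, -0.125, -0.052, 0, 0, 0, -0.17, -0.062, 0, 0, 0, -0.215, -0.068, 0, 0, 0, -0.26, -0.07, 0, 0, 0, -0.305, -0.068, 0, 0, 0, -0.35, -0.062, 0, 0, 0, -0.395, -0.052, 0, 0, 0, -0.438, -0.039, 0, 0, 0, -0.48, -0.021, 0, 0, 0, -0.52, 0, 0, 0]

```text
clock: 9.9
position: [0.5254, -0.1951, 0.0998]
ee_rot: [-0.376, 2.02, -2.021]
force: [3.2, 0.2, -0.1]
width: 0.257
```

Request:
carry_out:
  steps: [0, -0.038, 0.024, 0, 0, 0, -0.074, 0.052, 0, 0, 0, -0.108, 0.082, 0, 0, 0, -0.138, 0.116, 0, 0, 0, -0.166, 0.152, 0, 0, 0, -0.19, 0.19, 0, 0, 0, -0.211, 0.23, 0, 0, 0, -0.229, 0.272, 0, 0, 0, -0.242, 0.315, 0, 0, 0, -0.252, 0.36, 0, 0, 0, -0.258, 0.405, 0, 0, 0, -0.26, 0.45, 0, 0]

```text
clock: 11.1
position: [0.4998, -0.1504, 0.0998]
ee_rot: [-0.375, 2.02, -2.022]
force: [5.2, -2.2, -4.0]
width: 0.257
```

Request:
carry_out:
  steps: [0, 0, 0, 0, 0, 0, 0, 0, 0, 0, 0, 0, 0, 0, 0]

```text
clock: 11.4
position: [0.4998, -0.1495, 0.0997]
ee_rot: [-0.376, 2.021, -2.02]
force: [4.9, 1.8, -2.6]
width: 0.257
```

Back at the starting pose (0.4998, -0.1495). I release and go straight up.

Request:
carry_out:
  steps: [0.6, 0, 0, 0, 0, 0.6, 0, 0, 0, 0, 0.8, 0, 0, 0, 0, 0.8, 0, 0, 0, 0, 0.8, 0, 0, 0, 0, 0.8, 0, 0, 0, 0, 0.8, 0, 0, 0, 0, 0.8, 0, 0, 0, 0]

```text
clock: 12.2
position: [0.4997, -0.1502, 0.0998]
ee_rot: [-0.376, 2.021, -2.021]
force: [-0.0, 0.1, 0.5]
width: 0.8
```

Request:
carry_out:
  steps: [0.8, 0, 0, 0.2, 0, 0.8, 0, 0, 0.5, 0, 0.8, 0, 0, 1, 0, 0.8, 0, 0, 1, 0]

```text
clock: 12.6
position: [0.5032, -0.1507, 0.2056]
ee_rot: [-0.366, 2.013, -2.021]
force: [1.2, -0.3, -0.4]
width: 0.797
```

Request:
carry_out:
  steps: [0.8, -0.4, -0.4, 0.2, 0, 0.8, -0.7, -0.8, 0.3, 0, 0.8, -0.8, -1, 0.3, 0, 0.8, -0.8, -1, 0.3, 0]

```text
clock: 13.0
position: [0.4168, -0.255, 0.2301]
ee_rot: [-0.369, 2.023, -2.028]
force: [0.3, 1.0, -0.8]
width: 0.804
```

Request:
carry_out:
  steps: [0.8, -0.4, -0.4, 0, 0, 0.8, -0.7, -0.8, 0, 0, 0.8, -0.8, -1, 0, 0, 0.8, -0.8, -1, 0, 0]

```text
clock: 13.4
position: [0.337, -0.3537, 0.2294]
ee_rot: [-0.371, 2.024, -2.026]
force: [-0.1, 1.4, 0.1]
width: 0.801
```

```bash
python3 - <<'E'
from m import *
im,d=get_image("top"); P,o=measure(im,d)
for k,v in o.items(): print(k,v)
h=o["handle"][0][:2]-o["wheel"][0]; print("deg",np.degrees(np.arctan2(-h[1],-h[0])))
m=(abs(P[...,2]-.042)<.005)&(abs(P[...,1]+.148)<.013)&(P[...,0]>.66)&(P[...,0]<.722)
q=P[m]; print("spec",len(q),q.mean(0),np.ptp(q,0)); print(arm.observe()["force"])
cv2.imwrite("pics/t3.png",cv2.resize(im[60:300,80:430,::-1],None,fx=2.2,fy=2.2))
E
```

```text
wheel (array([ 0.54838711, -0.15092659]), 0.07154037803411484, np.float64(0.07963679510751476))
handle (array([ 0.49731965, -0.14759724,  0.12839224]), array([0.02371923, 0.02302486, 0.01365377]), 196)
deg -3.7301250038622005
spec 149 [ 0.69723672 -0.1468333   0.04134834] [0.03629122 0.02385371 0.00813502]
[-0.12056802  0.76965868 -0.18356681]
```

View pics/t3.png

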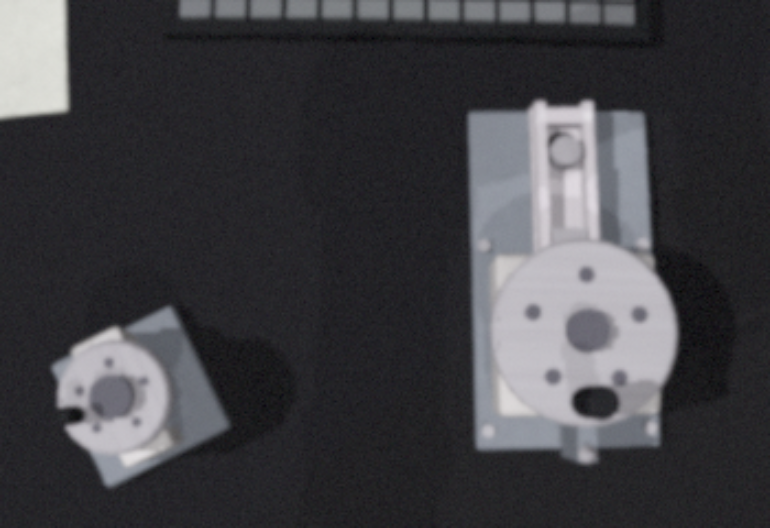

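The handle is back at the pointer, about 2° past its start angle. The specimen is upright on the pad at about 0.149 m along the channel, the press looks unchanged, and the arm is clear.

```bash
python3 -c "
from cell import arm
print(arm.sign_off())"
```

```text
the job is handed in; nothing more can be done
None
```

I gripped the flywheel handle at 20 N with a fixed hand orientation and turned it one clockwise revolution in six 60° arcs. I then let go, lifted straight up, moved clear and handed the job in at about 13.5 s.

Last checks, from the top camera after letting go:
- **Flywheel:** the handle is back at the pointer, about 2° past its starting angle, against a limit of 15°.
- **Specimen:** it stands upright on the viewing pad, about 149 mm from the wheel axis and 1 to 4 mm off the channel centre line. The offset depends on which centre line I use. The depth patch included a few stray pixels, but a separate ray estimate gave about 150 mm. I did not measure its x at the moment of half a turn; a picture at 240° showed it already on the pad.
- **Press and forces:** the press wheel looks unchanged in the picture. The highest force I read at the end of a move was about 9 N at the wrist, and it was near zero after release.

One disagreement: the wrist and top cameras placed the handle about 3 mm apart. I used a point between the two, and the grip held throughout the turn.

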